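# Re-seat a clipped plaque blank in the engraver's plate holder

## Robot

A 6-joint arm with a two-finger parallel gripper is mounted at the origin on a cart in front of the work surface, level with it; the furniture and walls round the work are solid. World frame = base frame: x ahead of the robot, y to its left, z up, the work surface at z = 0. Lengths are in m, angles in rad, forces in N, time in s.
With the tool pointing down it reaches from about 0.3 to 0.775 m from the base axis. Payload 14.6 kg.
Tool frame: the origin (TCP) lies midway between the tips of the shut fingers; the grasp point (between the pads) lies 19 mm behind it (ctrl.pinch_z is the distance from the TCP to the grasp point, in m); z points along the fingers, y is the line along which they close (so a half turn about z gives the same grasp; the last joint's range is limited). The gripper opens to 94 mm and grips with 3 to 60 N. Pads are 16 mm wide; open, the fingers measure 119 mm over their backs; the gripper's body (75 mm by 177 mm) begins 78 mm behind the grasp point.
Start: joints at [1.113, 0.3, 1.521, -0, 1.321, -0.067], TCP at [0.21, 0.509, 0.205] pointing down, gripper open.
Joint ranges: [-3.03, 3.03], [-0.79, 2.21], [0.23, 2.52], [-1.04, 4.18], [0, 3.07], [-2.55, 2.55]. Speed limits (rad/s): [2.22, 2.22, 2.57, 3.14, 3.14, 3.14].

## Interface

Orientations are given as [roll, pitch, yaw] about the fixed x, y, z axes, in that order (R = Rz(yaw) Ry(pitch) Rx(roll)).
In Python, from station import ctrl gives the robot as it stands.
- The arm moves only by the tool jog_arm, never from a script. Its argument "motion" is a list of rows, each a list of 7 numbers: the shift along the tool's x, y, z in m, then the turn, a rotation vector about the tool's x, y, z in rad, then the opening, from -1 (shut) to 1 (fully open). In form: [[tx, ty, tz, rx, ry, rz, gripper], ...]. A call has 1 to 5 rows; each row shifts and turns the commanded pose from where the row before left it, along the tool's axes as they then stand; what a row does not reach is not made up. A row lasts 1/10 s, in which the tool goes at most 50 mm and 8.59 degrees, less where a joint would pass 70% of its speed; a pose out of reach is approached as far as the arm can. A call is refused whole if a number of a shift passes 0.05 or a number of a turn 0.15, either way. A call with a gripper value outside its range is refused whole. The fingers move at their own pace and stop on an object; "squeeze" is the grip in N (left out, the last holds). Time passes only in rows, so rows that do not move let the fingers close. It gives the time, the measured TCP pose, the force, the opening and the grip force at its end, in the units of the state.
- ctrl.get_obs(): the state, without advancing time (a new reading comes with each control period).
- ctrl.camera(name): name is "scene" or "top" or "wrist"; returns the picture (420x560x3 uint8, red, green, blue); there is no depth.
- ctrl.camera_model(name): a dict with "intrinsics" (3x3 intrinsics, pixels), "rvec" (rotation vector, rad) and "tvec" (3), from world to camera coordinates, as OpenCV has them. Camera axes: x right, y down, z forward; pixel columns grow to the right and rows downward; lengths in m; the calibration is good to about 2 mm. A picture is of the moment at which its call begins: read the wrist's pose just before it. camera_model takes no time and is no camera call; for the wrist camera it gives the pose at the moment of the call.
- ctrl.hand_in(): hands the job in; it is judged then, once.
The state is a dict: "time_s": time; "qpos": joint angles; "joint_vel": joint speeds; "tau": joint torques, N m; "ee_pos": TCP position; "eef_rot": TCP orientation; "force": force on the tool from outside, world axes, zero at the start; "moment": the same for the moment, N m; "grip_width": finger opening in m; "grip_force": force on a finger pad.
Only numpy, scipy, OpenCV 4.12 (cv2) and the standard library are available. Lean on these libraries where they do the work, as an engineer would, in place of code of your own. Each camera call takes 0.05 s, during which the arm holds its last target. There are 200 camera calls.

## Task

The brass plaque blank has slipped away from the stops of the plate holder. Swing the spring clip clear of it (press the clip's thumb cup down to raise the nose off the work), push the plaque gently along the bed until it is home against both the back rail and the side stop, then swing the clip back round so that its nose pad lands on the plaque and holds it there. Do not drive the plaque hard against the stops, keep it lying flat on the bed, and leave the hammer, the file and the try square where they lie.

Things in the scene. Friction and masses are not known exactly. Their poses are not given: they have to be found in the camera images.
- holder: Fixed plate holder: grey bed 206 mm (its x) by 270 mm (its y), top face 16 mm above the bench; origin at the centre of its underside. x axis away from the robot, y axis to the robot's left, turned by up to 0.3 rad. The plaque belongs in the corner of its two steel stops, pushed to holder +x and +y.
- back_rail (a point): Middle of the working face of the bright back rail, on the bed: at holder x = +30.5 mm, y = +72.5 mm. The rail stands 7 mm high and runs along holder y from +20 to +125 mm. The plaque's far long edge goes against it.
- side_stop (a point): Middle of the working face of the steel side stop, on the bed: at holder y = +113 mm, x = -15 mm. The stop stands 7 mm high and runs along holder x from -45 to +15 mm. The plaque's left short edge goes against it.
- plate_home (a point): Point on the bed (x = -9.5, y = +53 mm in the holder's frame, 16 mm above the bench) over which the plaque's centre lies when it is home; axes as the holder's.
- plaque: Loose brass plate, 80 mm (its x) by 120 mm (its y) by 8 mm thick, about 0.6 kg, flat on the bed; origin at the centre of its underside; axes along the holder's when home. At the start it lies 7 to 18 mm short of each stop and up to 0.07 rad askew, under the clip's nose. With the clip off it slides at about 4 to 8 N.
- clip_swing (a joint): Turn of the clip about its upright pivot screw, rad, counter-clockwise from above positive: about 0 with the nose over the plaque, growing as the nose swings towards the robot and out to the right; about 1.8 is well clear of the plaque and of its right-hand edge. Ends at -0.3 and 2.1. Stays where it is left; about 1.5 N sideways at the cup turns it.
- clip_pivot (a point): Point on the clip's upright pivot axis, 34 mm above the bench, at x = +35.5, y = -55 mm in the holder's frame. Its x axis points along the clip to the nose: at clip_swing = 0 that is the holder's x axis turned 120 degrees counter-clockwise.
- clip_arm: Rocking steel arm of the clip, 18 mm wide, on a level pin at the pivot (origin); x axis to the nose. A spring presses the nose on the plaque with about 5 N; pressing the cup at the tail raises it. Off the plaque the pad hangs 0.5 mm above the bed, so unless the cup is pressed it butts against the plaque's edge; it must rise 8 mm to pass over.
- thumb_cup (a point): Centre of the floor of the round thumb cup at the clip's tail, 50 mm from the pivot: open on top, 46 mm inside, wall 3 mm thick, 7 mm high; takes closed fingertips, which swing the clip by its wall. Floor 40 mm above the bench with the nose on the bed, 36 on the plaque, 30 fully down. Press: 6 N starts it, 9 N lifts the pad to plaque height, 12 N bottoms.
- nose_pad (a point): Centre of the underside of the round black nose pad (14 mm in diameter), 85 mm from the pivot. It rises 1.7 times as much as the cup sinks.
- hammer: bystander: chasing hammer with a wooden handle, 196 mm long, lying beyond the holder
- file: bystander: half-round file with a wooden handle, 218 mm long, lying to the left of the holder
- square: bystander: steel try square standing on its stock, 105 mm high, beyond the holder to the left
Mind the look-alikes: they are no part of the job. Leave any green, pink or red look-alike of the plaque alone.

How it is judged:
On the way, in this order (a step that is already met when the one before it is completed fails the run):
1. the clip is clear of the plaque: its nose pad wholly outside the plaque's right-hand edge and not touching it (y of nose_pad in the frame of plaque below -0.068 m and contact force between clip_arm and plaque below 0.2 N), for 0.2 s.
2. with the clip off it, the plaque lies home in the corner, within 2.5 mm and 0.03 rad (horizontal distance between plaque and plate_home below 0.0025 m and angle between the x axis of plaque and the x axis of holder, either way round below 0.03 rad and contact force between clip_arm and plaque below 0.2 N), for 0.2 s.
At the end, for the whole second after the job is handed in: The plaque lies at rest in the corner of the holder, its centre within 2.5 mm of the home point and square to the holder within 0.03 rad, and the clip's nose pad stands on it (centre at least 5 mm inside its right-hand edge), pressing with more than 2.5 N (horizontal distance between plaque and plate_home below 0.0025 m and angle between the x axis of plaque and the x axis of holder, either way round below 0.03 rad and y of nose_pad in the frame of plaque above -0.055 m and contact force between clip_arm and plaque above 2.5 N and linear speed of plaque below 0.01 m/s); the robot touches nothing.
It fails at once if the plaque is tipped up off the bed (angle between plaque's own z axis and vertical above 0.15 rad).
It fails at once if the plaque is pushed with more than 40 N (contact force between the fingers and plaque above 40 N).
It fails at once if the hammer, file or try square is moved by more than 20 mm (distance of any of hammer, file, square from where it was at the start of the episode above 0.02 m).
It also fails if it takes over 72 s, if anything falls off the work surface, if the arm or the gripper's body presses on something with over 40 N, if the wrist force passes 120 N, or if a joint passes its speed limit or range.

## Working session

There is one attempt and no reset: what is moved stays moved. The work goes in short steps, Python scripts to look and compute and a tool call to move; the robot and the scene stay as the last step left them, time stands still between calls to the robot, and variables do not carry over. Pictures are saved under pics/ and viewed, at most 10 in all, crops included, and the job is handed in when it is done.

Besides the shell and the picture viewer there is one more tool, called by a JSON object that holds its "name" and its "arguments", one argument or row to a line. jog_arm: Moves the arm, as the interface text tells. Its arguments: {"type":"object","properties":{"motion":{"type":"array"},"squeeze":{"type":"number"}},"required":["motion"]}

```bash
ls; mkdir -p pics; python3 - <<'E'
from station import ctrl
import cv2
o=ctrl.get_obs(); print({k:o[k] for k in('time_s','ee_pos','eef_rot','force','grip_width')})
for n in('scene','top'):
    im=ctrl.camera(n); cv2.imwrite(f'pics/{n}0.png',im[:,:,::-1]); m=ctrl.camera_model(n); print(n,m)
E
```

```text
pics
{'time_s': 0.0, 'ee_pos': array([0.2093902 , 0.50827918, 0.20486308]), 'eef_rot': array([-3.14035564e+00, -9.13536098e-05,  2.75079627e+00]), 'force': array([ 0.62394033, -0.21148832, -0.34550715]), 'grip_width': 0.09361597553274109}
scene {'intrinsics': array([[396.97373067,   0.        , 277.06966481],
       [  0.        , 396.97373067, 209.86211137],
       [  0.        ,   0.        ,   1.        ]]), 'rvec': array([ 0.55508895, -2.49354271,  1.42351688]), 'tvec': array([0.58033305, 0.10379414, 0.77115913])}
top {'intrinsics': array([[483.11104182,   0.        , 276.70142943],
       [  0.        , 483.11104182, 214.28736411],
       [  0.        ,   0.        ,   1.        ]]), 'rvec': array([ 2.19417541, -2.16424942,  0.06612955]), 'tvec': array([0.1278202 , 0.57000517, 1.30718003])}
```

```bash
python3 - <<'E'
import cv2,numpy as np
a=cv2.imread('pics/scene0.png');b=cv2.imread('pics/top0.png')
cv2.imwrite('pics/top0b.png',cv2.resize(b,(800,600),interpolation=cv2.INTER_CUBIC))
E
```

```text
(no output)
```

View pics/top0b.png

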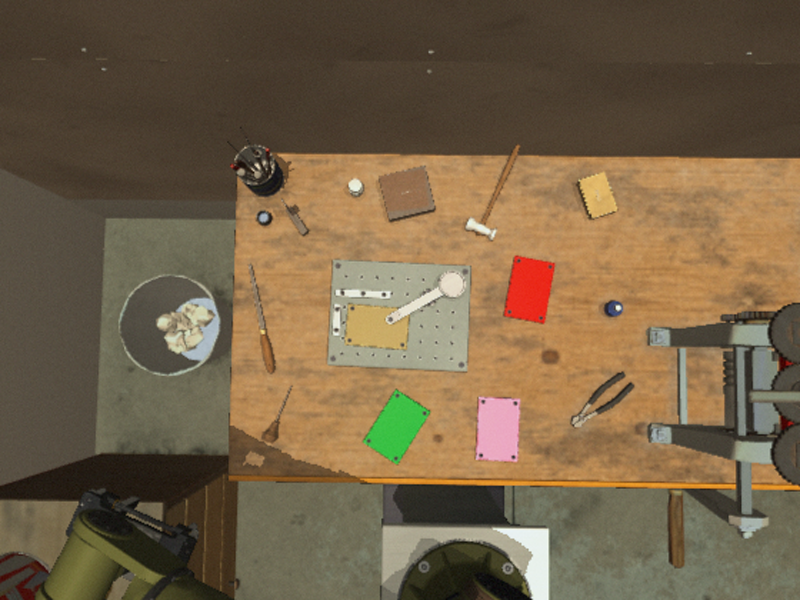

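View pics/scene0.png

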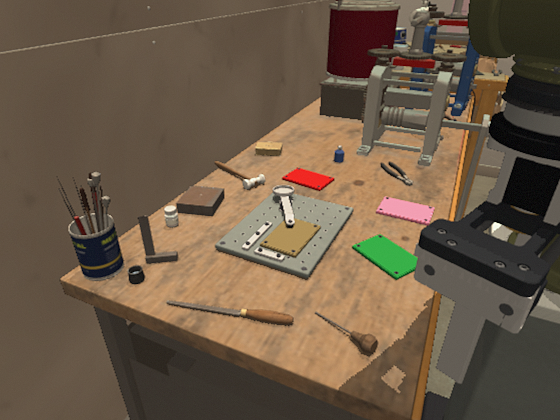

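The brass plaque is at about (377,327) in the enlarged top view. Its look-alikes are red (529,289), green (397,427), pink (498,429), a brown block (406,193) and a tan block (597,195). I choose the brass one on the grey bed, under the clip. The cup is at (452,284). Next, a close crop.

```bash
python3 - <<'E'
import cv2
b=cv2.imread('pics/top0.png')
cv2.imwrite('pics/crop0.png',cv2.resize(b[178:265,225:335],None,fx=6.5,fy=6.5,interpolation=cv2.INTER_CUBIC))
E
```

```text
(no output)
```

View pics/crop0.png

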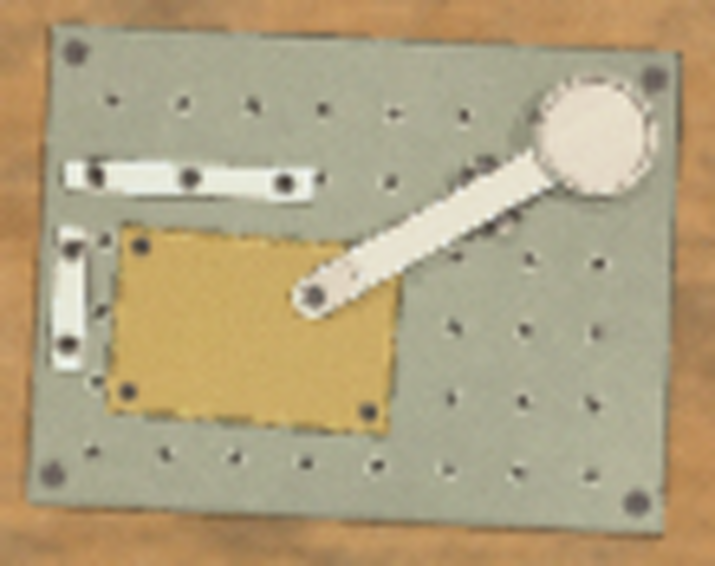

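```bash
cat > h.py <<'E'
import cv2,numpy as np
from scipy.spatial.transform import Rotation as Ro
def ray(m,px,z):
    R=cv2.Rodrigues(m['rvec'])[0];t=np.array(m['tvec']).ravel()
    d=(np.linalg.inv(m['intrinsics'])@np.c_[px,np.ones(len(px))].T).T@R
    c=-R.T@t; return c+d*((z-c[2])/d[:,2])[:,None]
def fit(loc,w):
    loc=np.array(loc);w=np.array(w)[:,:2];a=loc-loc.mean(0);b=w-w.mean(0)
    th=np.arctan2((a[:,0]*b[:,1]-a[:,1]*b[:,0]).sum(),(a*b).sum())
    R=np.array([[np.cos(th),-np.sin(th)],[np.sin(th),np.cos(th)]])
    t=w.mean(0)-R@loc.mean(0); return th,t,w-(loc@R.T+t)
HC=[[.103,.135],[.103,-.135],[-.103,-.135],[-.103,.135]]
PC=[[.04,.06],[.04,-.06],[-.04,-.06],[-.04,.06]]
E
python3 - <<'E'
from h import *
from station import ctrl
m=ctrl.camera_model('top')
px=lambda c:(np.array(c)+.5)/6.5-.5+[225,178]
th,t,r=fit(HC,ray(m,px([[53,24],[680,52],[663,533],[28,503]]),.016)); print('holder',th,t,r*1e3)
R=np.array([[np.cos(th),-np.sin(th)],[np.sin(th),np.cos(th)]])
P=ray(m,px([[120,227],[108,409],[388,434]]),.024)
tp,pt,r=fit([PC[0],PC[3],PC[2]],P); print('plaque',tp,pt,r*1e3)
print('rel to home', tp-th, (R.T@(pt-t)-[-.0095,.053])*1e3)
cup=ray(m,px([[596,135]]),.040)[0,:2];nose=ray(m,px([[314,296]]),.035)[0,:2]
piv=R@[.0355,-.055]+t
print('pivot',piv,'cup',cup,'nose',nose,[np.linalg.norm(x-piv) for x in(cup,nose)])
d=nose-cup;print('swing',np.arctan2(d[1],d[0])-th-np.radians(120))
for s in(-.1,0,1.0,1.9):
    a=th+np.radians(120)+s; print(s,piv-.05*np.array([np.cos(a),np.sin(a)]))
E
```

```text
holder -0.03156838643178437 [0.55248515 0.12834122] [[-0.82580028 -0.92047168]
 [-0.95399512  1.31034308]
 [ 0.76215192  0.6761974 ]
 [ 1.01764347 -1.0660688 ]]
plaque -0.06071655732651777 [0.52958623 0.17043669] [[-1.46703803  0.23728462]
 [ 1.5173476  -1.03385882]
 [-0.05030957  0.79657421]]
rel to home -0.0291481708947334 [-14.71617268 -11.64826228]
pivot [0.58623149 0.07224813] cup [0.61166472 0.0286075 ] nose [0.54301363 0.14550568] [np.float64(0.0505109317812963), np.float64(0.08505557831612022)]
swing 0.03897814038866931
-0.1 [0.60533477 0.02604137]
0 [0.60985231 0.02817936]
1.0 [0.63607647 0.06831391]
1.9 [0.62029741 0.10884749]
```

{"name": "jog_arm", "arguments": {
  "motion": [
    [0,0,0,0,0,-0.12,-1],
    [0,0,0,0,0,-0.12,-1],
    [0,0,0,0,0,-0.12,-1],
    [-0.03,-0.033,0,0,0,0,-1],
    [-0.03,-0.033,0,0,0,0,-1]
  ],
  "squeeze": 20
}}

```text
time_s: 0.6
ee_pos: [0.2675, 0.44, 0.2049]
eef_rot: [-3.141, -0.0, 3.113]
force: [1.3, -0.7, 0.2]
grip_width: 0.0577
grip_force: 0.0
```

{"name": "jog_arm", "arguments": {
  "motion": [
    [-0.03,-0.033,0,0,0,0,-1],
    [-0.03,-0.033,0,0,0,0,-1],
    [-0.03,-0.033,0,0,0,0,-1],
    [-0.03,-0.033,0,0,0,0,-1],
    [-0.03,-0.033,0,0,0,0,-1]
  ]
}}

```text
time_s: 1.1
ee_pos: [0.4131, 0.2695, 0.2053]
eef_rot: [-3.142, -0.0, 3.111]
force: [0.6, 0.9, 0.4]
grip_width: 0.0173
grip_force: 0.0
```

{"name": "jog_arm", "arguments": {
  "motion": [
    [-0.03,-0.033,0,0,0,0,-1],
    [-0.03,-0.033,0,0,0,0,-1],
    [-0.03,-0.033,0,0,0,0,-1],
    [0,0,0,0,0,0,-1],
    [0,0,0,0,0,0,-1]
  ]
}}

```text
time_s: 1.6
ee_pos: [0.4993, 0.1688, 0.205]
eef_rot: [-3.141, -0.001, 3.109]
force: [0.5, 0.1, 0.3]
grip_width: 0.0005
grip_force: 0.0
```

```bash
python3 - <<'E'
from station import ctrl
import cv2,pickle
m=ctrl.camera_model('wrist'); im=ctrl.camera('wrist')[:,:,::-1]
cv2.imwrite('pics/w1.png',cv2.resize(im,(784,588),interpolation=cv2.INTER_CUBIC)); pickle.dump(m,open('w1.pkl','wb'))
E
```

```text
(no output)
```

View pics/w1.png

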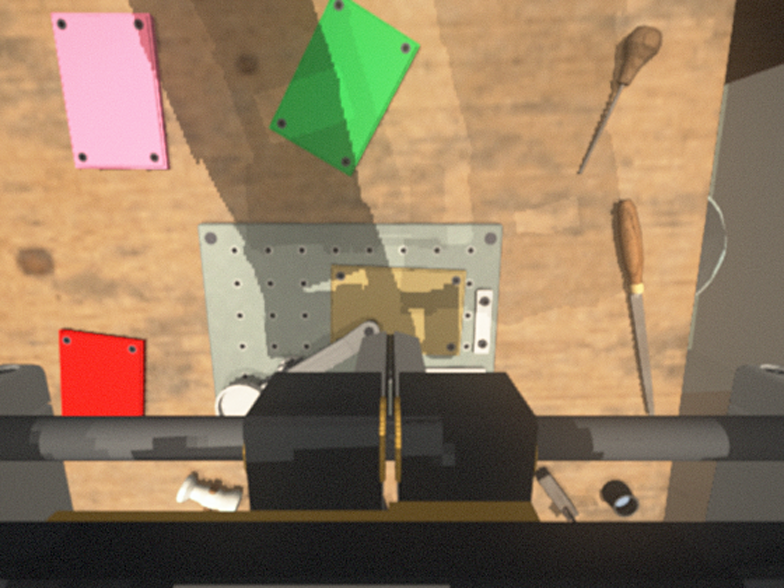

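The wrist view shows the near holder corners at (199,224) and (503,224), the plaque's near corners at (332,264) and (467,270), and the side stop at (484,320). I check these against the top-view fit.

```bash
python3 - <<'E'
from h import *;import pickle
m=pickle.load(open('w1.pkl','rb'))
px=lambda c:(np.array(c)+.5)/1.4-.5
th=-.0316;R=np.array([[np.cos(th),-np.sin(th)],[np.sin(th),np.cos(th)]]);t=np.array([.5525,.1283])
f=lambda c,z:np.round((ray(m,px(c),z)[:,:2]-t)@R*1e3,1)
print('corners',f([[199,224],[503,224]],.016),'expect -103,-+135')
print('plaque near',f([[332,264],[467,270]],.024),'stop face',f([[476,290],[473,352]],.023))
E
```

```text
corners [[-102.6 -128.1]
 [-102.   138.1]] expect -103,-+135
plaque near [[-68.3 -11.7]
 [-62.7 106.7]] stop face [[-44.5 115.6]
 [ 13.9 115.5]]
```

{"name": "jog_arm", "arguments": {
  "motion": [
    [-0.029,-0.034,0,0,0,0,-1],
    [-0.029,-0.034,0,0,0,0,-1],
    [-0.029,-0.034,0,0,0,0,-1],
    [-0.029,-0.034,0.02,0,0,0,-1],
    [0,0,0.04,0,0,0,-1]
  ]
}}

```text
time_s: 2.15
ee_pos: [0.6138, 0.0276, 0.1468]
eef_rot: [-3.141, 0.005, 3.109]
force: [0.6, 1.0, -1.1]
grip_width: 0.0003
grip_force: 0.0
```

{"name": "jog_arm", "arguments": {
  "motion": [
    [0,0,0.035,0,0,0,-1],
    [0,0,0,0,0,0,-1],
    [0,0,0,0,0,0,-1]
  ]
}}

```text
time_s: 2.45
ee_pos: [0.611, 0.0311, 0.1116]
eef_rot: [3.142, 0.0, 3.112]
force: [0.6, 0.0, 0.6]
grip_width: 0.0004
grip_force: 0.0
```

```bash
python3 - <<'E'
from station import ctrl
import cv2
im=ctrl.camera('top')[178:265,225:335,::-1]
im2=ctrl.camera('scene')[150:290,200:380,::-1]
a=cv2.resize(im,(440,348),interpolation=cv2.INTER_CUBIC);b=cv2.resize(im2,(447,348))
b=b[:,60:420]
cv2.imwrite('pics/c2.png',cv2.hconcat([a,b]))
E
```

```text
(no output)
```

View pics/c2.png

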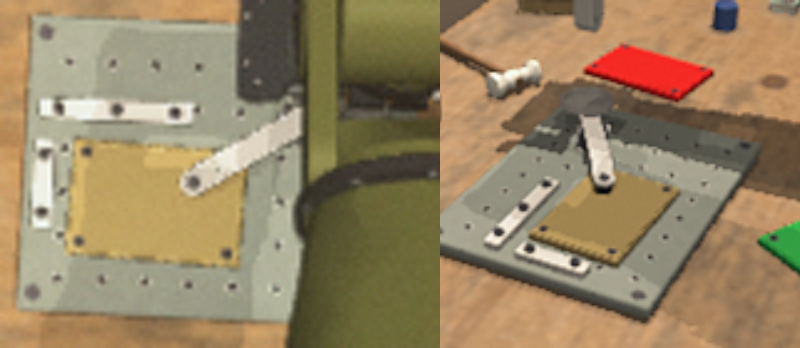

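{"name": "jog_arm", "arguments": {
  "motion": [
    [0,0,0.035,0,0,0,-1],
    [0,0,0.025,0,0,0,-1],
    [0,0,0.007,0,0,0,-1],
    [0,0,0.005,0,0,0,-1],
    [0,0,0,0,0,0,-1]
  ]
}}

```text
time_s: 3.05
ee_pos: [0.6116, 0.0301, 0.0397]
eef_rot: [3.142, 0.002, 3.111]
force: [0.4, -1.0, 0.5]
grip_width: 0.0003
grip_force: 0.0
```

{"name": "jog_arm", "arguments": {
  "motion": [
    [0,0,0.003,0,0,0,-1],
    [0,0,0.003,0,0,0,-1],
    [0,0,0.001,0,0,0,-1],
    [0,0,0,0,0,0,-1]
  ]
}}

```text
time_s: 3.45
ee_pos: [0.612, 0.03, 0.0331]
eef_rot: [3.141, 0.003, 3.111]
force: [-1.7, 0.7, 10.8]
grip_width: 0.0004
grip_force: 4.9
```

{"name": "jog_arm", "arguments": {
  "motion": [
    [-0.004,0.003,0.0005,0,0,0,-1],
    [-0.004,0.003,0,0,0,0,-1],
    [-0.003,0.004,0,0,0,0,-1],
    [-0.003,0.004,0,0,0,0,-1],
    [-0.003,0.004,0,0,0,0,-1]
  ]
}}

```text
time_s: 3.95
ee_pos: [0.6304, 0.0468, 0.0333]
eef_rot: [-3.141, 0.005, 3.111]
force: [1.0, -4.2, 9.8]
grip_width: 0.0005
grip_force: 5.3
```

{"name": "jog_arm", "arguments": {
  "motion": [
    [-0.002,0.0045,0,0,0,0,-1],
    [-0.002,0.0045,0,0,0,0,-1],
    [-0.001,0.005,0,0,0,0,-1],
    [-0.001,0.005,0,0,0,0,-1],
    [0,0.005,0,0,0,0,-1]
  ]
}}

```text
time_s: 4.45
ee_pos: [0.6376, 0.071, 0.0336]
eef_rot: [-3.141, 0.006, 3.11]
force: [4.9, -2.7, 11.9]
grip_width: 0.0005
grip_force: 5.6
```

{"name": "jog_arm", "arguments": {
  "motion": [
    [0,0.005,0,0,0,0,-1],
    [0.001,0.005,0,0,0,0,-1],
    [0.001,0.005,0,0,0,0,-1],
    [0.002,0.0045,0,0,0,0,-1],
    [0.002,0.0045,0,0,0,0,-1]
  ]
}}

```text
time_s: 4.95
ee_pos: [0.632, 0.0955, 0.0336]
eef_rot: [3.141, 0.006, 3.111]
force: [1.1, -1.3, 11.2]
grip_width: 0.0001
grip_force: 5.6
```

{"name": "jog_arm", "arguments": {
  "motion": [
    [0.003,0.004,0,0,0,0,-1],
    [0.003,0.004,0,0,0,0,-1],
    [0.003,0.004,0,0,0,0,-1],
    [0.003,0.003,0,0,0,0,-1],
    [0,0,0,0,0,0,-1]
  ]
}}

```text
time_s: 5.45
ee_pos: [0.6197, 0.1112, 0.0333]
eef_rot: [3.141, 0.004, 3.111]
force: [-0.6, 0.7, 11.0]
grip_width: 0.0005
grip_force: 5.5
```

{"name": "jog_arm", "arguments": {
  "motion": [
    [0,0,-0.04,0,0,0,-1],
    [0,0,-0.04,0,0,0,-1],
    [0.04,0.014,0,0,0,0,-0.2],
    [0.04,0.014,0,0,0,0,-0.2],
    [0.04,0.014,0,0,0,0,-0.2]
  ]
}}

```text
time_s: 5.95
ee_pos: [0.4985, 0.1567, 0.1115]
eef_rot: [3.141, 0.001, 3.11]
force: [1.3, 0.6, 0.1]
grip_width: 0.021
grip_force: 0.0
```

{"name": "jog_arm", "arguments": {
  "motion": [
    [0.04,0.014,0,0,0,0,0.3],
    [0,0,0.02,0,0,0,0.3],
    [0,0,0.02,0,0,0,0.3],
    [0,0,0,0,0,0,0.3],
    [0,0,0,0,0,0,0.3]
  ]
}}

```text
time_s: 6.45
ee_pos: [0.4606, 0.1717, 0.0716]
eef_rot: [3.142, 0.0, 3.111]
force: [0.2, 0.5, -0.6]
grip_width: 0.0597
grip_force: 0.0
```

```bash
python3 - <<'E'
from station import ctrl
import cv2,pickle
im=ctrl.camera('top')[178:265,225:335,::-1]
cv2.imwrite('pics/c3.png',cv2.resize(im,None,fx=6.5,fy=6.5,interpolation=cv2.INTER_CUBIC))
print(ctrl.get_obs()['force'])
E
```

```text
[ 0.04586009 -0.89728198  0.1424903 ]
```

View pics/c3.png

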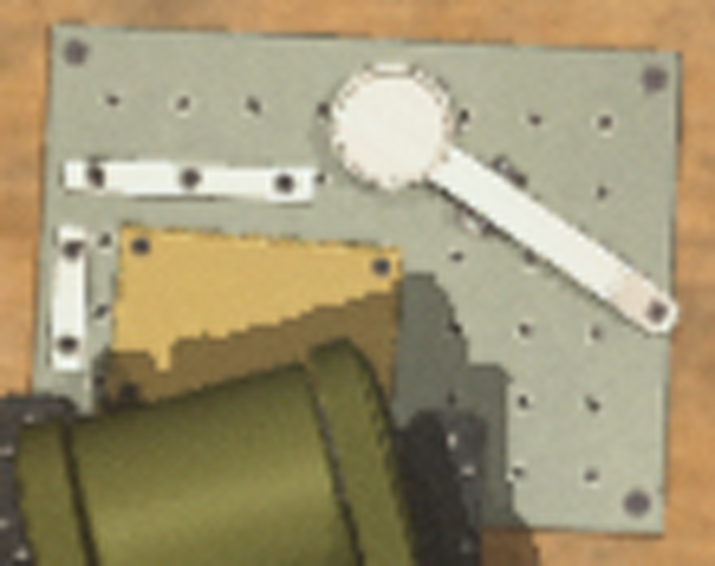

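The clip is well clear (nose at (657,312), cup at (390,125)), and the plaque has not moved. Next I lower the fingers and push towards the back rail.

{"name": "jog_arm", "arguments": {
  "motion": [
    [0,0,0.025,0,0,0,0.3],
    [0,0,0.02,0,0,0,0.3],
    [0,0,0.006,0,0,0,0.3],
    [0,0,0,0,0,0,0.3],
    [0,0,0,0,0,0,0.3]
  ]
}}

```text
time_s: 7.0
ee_pos: [0.461, 0.1718, 0.0211]
eef_rot: [3.141, 0.001, 3.111]
force: [-0.3, 0.4, -0.0]
grip_width: 0.061
grip_force: 0.0
```

{"name": "jog_arm", "arguments": {
  "motion": [
    [-0.005,0,0,0,0,0,0.3],
    [-0.005,0,0,0,0,0,0.3],
    [-0.003,0,0,0,0,0,0.3],
    [-0.002,0,0,0,0,0,0.3],
    [-0.002,0,0,0,0,0,0.3]
  ]
}}

```text
time_s: 7.5
ee_pos: [0.4774, 0.1711, 0.02]
eef_rot: [-3.142, 0.0, 3.111]
force: [-0.1, -0.3, -0.3]
grip_width: 0.0612
grip_force: 0.0
```

{"name": "jog_arm", "arguments": {
  "motion": [
    [-0.002,0,0,0,0,0,0.3],
    [-0.002,0,0,0,0,0,0.3],
    [-0.002,0,0,0,0,0,0.3],
    [-0.002,0,0,0,0,0,0.3]
  ]
}}

```text
time_s: 7.9
ee_pos: [0.4851, 0.1709, 0.0198]
eef_rot: [-3.142, -0.001, 3.111]
force: [-4.5, 0.3, 0.4]
grip_width: 0.0613
grip_force: 1.8
```

{"name": "jog_arm", "arguments": {
  "motion": [
    [-0.002,0,0,0,0,0,0.3],
    [-0.002,0,0,0,0,0,0.3],
    [-0.002,0,0,0,0,0,0.3]
  ]
}}

```text
time_s: 8.2
ee_pos: [0.4914, 0.1707, 0.0199]
eef_rot: [-3.142, -0.0, 3.111]
force: [-2.7, -0.2, -0.4]
grip_width: 0.0611
grip_force: 1.5
```

{"name": "jog_arm", "arguments": {
  "motion": [
    [-0.001,0,0,0,0,0,0.3],
    [-0.001,0,0,0,0,0,0.3],
    [-0.001,0,0,0,0,0,0.3]
  ]
}}

```text
time_s: 8.5
ee_pos: [0.4943, 0.1706, 0.0199]
eef_rot: [-3.142, -0.0, 3.111]
force: [-2.4, 0.7, -2.1]
grip_width: 0.061
grip_force: 1.3
```

{"name": "jog_arm", "arguments": {
  "motion": [
    [-0.001,0,0,0,0,0,0.3],
    [-0.001,0,0,0,0,0,0.3]
  ]
}}

```text
time_s: 8.7
ee_pos: [0.4952, 0.1705, 0.0197]
eef_rot: [-3.141, -0.003, 3.111]
force: [-13.8, 0.7, 6.4]
grip_width: 0.0613
grip_force: 6.9
```

{"name": "jog_arm", "arguments": {
  "motion": [
    [0.005,0,0,0,0,0,0.3],
    [0,0,-0.04,0,0,0,-1],
    [-0.025,-0.043,0,0,0,0,-1],
    [-0.025,-0.043,0,0,0,0,-1],
    [0,0,0,0,0,0,-1]
  ]
}}

```text
time_s: 9.2
ee_pos: [0.5411, 0.0791, 0.0607]
eef_rot: [-3.141, 0.003, 3.107]
force: [0.0, 0.5, 0.1]
grip_width: 0.0327
grip_force: 0.0
```

{"name": "jog_arm", "arguments": {
  "motion": [
    [0,0,0,0,0,0,-1],
    [0,0,0,0,0,0,-1],
    [0,0,0.02,0,0,0,-1],
    [0,0,0.02,0,0,0,-1],
    [0,0,0,0,0,0,-1]
  ]
}}

```text
time_s: 9.7
ee_pos: [0.5368, 0.0842, 0.0179]
eef_rot: [-3.141, -0.004, 3.112]
force: [-0.6, -0.4, 0.0]
grip_width: 0.0003
grip_force: 0.0
```

{"name": "jog_arm", "arguments": {
  "motion": [
    [0,0.003,0,0,0,0,-1],
    [0,0.003,0,0,0,0,-1],
    [0,0.003,0,0,0,0,-1],
    [0,0.002,0,0,0,0,-1]
  ]
}}

```text
time_s: 10.1
ee_pos: [0.5392, 0.0947, 0.0206]
eef_rot: [3.141, 0.001, 3.111]
force: [0.0, 0.1, 0.0]
grip_width: 0.0006
grip_force: 0.0
```

{"name": "jog_arm", "arguments": {
  "motion": [
    [0,0.002,0,0,0,0,-1],
    [0,0.002,0,0,0,0,-1],
    [0,0.002,0,0,0,0,-1]
  ]
}}

```text
time_s: 10.4
ee_pos: [0.5391, 0.1003, 0.02]
eef_rot: [-3.142, -0.0, 3.111]
force: [-0.0, -0.0, 0.8]
grip_width: 0.0005
grip_force: 0.0
```

{"name": "jog_arm", "arguments": {
  "motion": [
    [0,0.002,0,0,0,0,-1],
    [0,0.002,0,0,0,0,-1],
    [0,0.001,0,0,0,0,-1]
  ]
}}

```text
time_s: 10.7
ee_pos: [0.5392, 0.1054, 0.0199]
eef_rot: [-3.142, -0.0, 3.111]
force: [0.2, 0.3, -0.1]
grip_width: 0.0003
grip_force: 0.0
```

{"name": "jog_arm", "arguments": {
  "motion": [
    [0,0.001,0,0,0,0,-1],
    [0,0.001,0,0,0,0,-1]
  ]
}}

```text
time_s: 10.9
ee_pos: [0.5393, 0.1072, 0.02]
eef_rot: [-3.142, 0.0, 3.111]
force: [-0.1, 0.1, 0.5]
grip_width: 0.0005
grip_force: 0.0
```

{"name": "jog_arm", "arguments": {
  "motion": [
    [0,0.001,0,0,0,0,-1],
    [0,0.001,0,0,0,0,-1],
    [0,0.001,0,0,0,0,-1]
  ]
}}

```text
time_s: 11.2
ee_pos: [0.5393, 0.1099, 0.0199]
eef_rot: [-3.141, -0.0, 3.111]
force: [0.5, -3.7, 1.1]
grip_width: 0.0004
grip_force: 1.7
```

{"name": "jog_arm", "arguments": {
  "motion": [
    [0,0.001,0,0,0,0,-1],
    [0,0.001,0,0,0,0,-1],
    [0,0.001,0,0,0,0,-1]
  ]
}}

```text
time_s: 11.5
ee_pos: [0.5394, 0.1132, 0.0199]
eef_rot: [-3.141, -0.0, 3.111]
force: [-0.7, -3.5, 0.9]
grip_width: 0.0004
grip_force: 1.7
```

```bash
python3 - <<'E'
from station import ctrl
import cv2
a=ctrl.camera('top')[178:265,225:335,::-1]
b=ctrl.camera('scene')[190:280,215:355,::-1]
cv2.imwrite('pics/c4.png',cv2.hconcat([cv2.resize(a,(380,300),interpolation=cv2.INTER_CUBIC),cv2.resize(b,(420,300),interpolation=cv2.INTER_CUBIC)]))
E
```

```text
(no output)
```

View pics/c4.png

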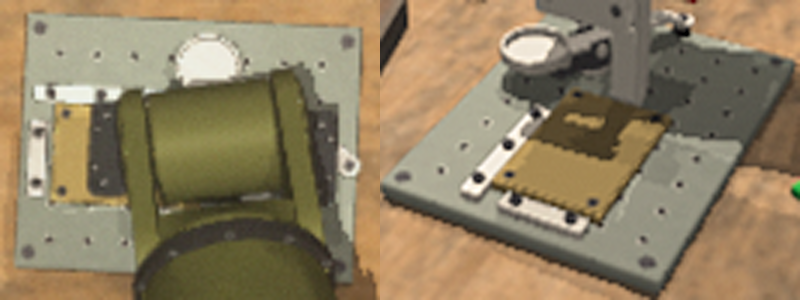

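Contact began at y≈0.109. The plaque lies along the rail and is sliding, with a gap of a few mm left to the side stop. I keep pushing.

{"name": "jog_arm", "arguments": {
  "motion": [
    [0,0.001,0,0,0,0,-1],
    [0,0.001,0,0,0,0,-1],
    [0,0.001,0,0,0,0,-1]
  ]
}}

```text
time_s: 11.9
ee_pos: [0.5395, 0.1162, 0.0199]
eef_rot: [-3.142, -0.0, 3.111]
force: [-1.0, -3.9, -0.1]
grip_width: 0.0005
grip_force: 1.7
```

{"name": "jog_arm", "arguments": {
  "motion": [
    [0,0.001,0,0,0,0,-1],
    [0,0.001,0,0,0,0,-1]
  ]
}}

```text
time_s: 12.1
ee_pos: [0.5396, 0.1182, 0.0199]
eef_rot: [-3.142, -0.0, 3.111]
force: [-0.5, -6.9, 1.2]
grip_width: 0.0003
grip_force: 2.7
```

{"name": "jog_arm", "arguments": {
  "motion": [
    [0,0.001,0,0,0,0,-1],
    [0,0.001,0,0,0,0,-1]
  ]
}}

```text
time_s: 12.3
ee_pos: [0.5396, 0.1188, 0.0199]
eef_rot: [-3.139, -0.0, 3.111]
force: [-1.5, -21.5, 3.5]
grip_width: 0.0004
grip_force: 8.5
```

{"name": "jog_arm", "arguments": {
  "motion": [
    [0,-0.01,0,0,0,0,-1],
    [0,0,-0.04,0,0,0,0.3],
    [0.03,0.038,0,0,0,0,0.3],
    [0.03,0.038,0,0,0,0,0.3],
    [0,0,0,0,0,0,0.3]
  ]
}}

```text
time_s: 12.8
ee_pos: [0.4792, 0.1914, 0.0602]
eef_rot: [3.14, -0.0, 3.114]
force: [0.5, -0.3, 0.2]
grip_width: 0.0291
grip_force: 0.0
```

{"name": "jog_arm", "arguments": {
  "motion": [
    [0,0,0,0,0,0,0.3],
    [0,0,0.02,0,0,0,0.3],
    [0,0,0.02,0,0,0,0.3],
    [-0.003,0,0,0,0,0,0.3],
    [-0.003,0,0,0,0,0,0.3]
  ]
}}

```text
time_s: 13.3
ee_pos: [0.4886, 0.1872, 0.0202]
eef_rot: [3.142, -0.0, 3.11]
force: [-0.2, -0.4, 1.2]
grip_width: 0.061
grip_force: 0.0
```

{"name": "jog_arm", "arguments": {
  "motion": [
    [-0.002,0,0,0,0,0,0.3],
    [-0.002,0,0,0,0,0,0.3],
    [0,0,0,0,0,0,0.3]
  ]
}}

```text
time_s: 13.6
ee_pos: [0.4924, 0.1876, 0.0206]
eef_rot: [3.141, 0.001, 3.111]
force: [-1.1, 0.3, -0.6]
grip_width: 0.0613
grip_force: 0.0
```

{"name": "jog_arm", "arguments": {
  "motion": [
    [-0.001,0,0,0,0,0,0.3],
    [-0.001,0,0,0,0,0,0.3],
    [0,0,0,0,0,0,0.3]
  ]
}}

```text
time_s: 13.9
ee_pos: [0.4939, 0.1876, 0.02]
eef_rot: [3.142, 0.0, 3.111]
force: [-0.3, 0.2, -0.7]
grip_width: 0.0613
grip_force: 0.0
```

{"name": "jog_arm", "arguments": {
  "motion": [
    [-0.001,0,0,0,0,0,0.3],
    [0,0,0,0,0,0,0.3]
  ]
}}

```text
time_s: 14.1
ee_pos: [0.4948, 0.1876, 0.02]
eef_rot: [3.142, 0.0, 3.111]
force: [0.5, 0.2, -1.3]
grip_width: 0.0615
grip_force: 0.0
```

{"name": "jog_arm", "arguments": {
  "motion": [
    [-0.001,0,0,0,0,0,0.3],
    [0,0,0,0,0,0,0.3]
  ]
}}

```text
time_s: 14.3
ee_pos: [0.4955, 0.1876, 0.0199]
eef_rot: [-3.141, -0.001, 3.111]
force: [-2.7, 1.0, 0.8]
grip_width: 0.0608
grip_force: 1.3
```

{"name": "jog_arm", "arguments": {
  "motion": [
    [-0.0007,0,0,0,0,0,0.3],
    [0,0,0,0,0,0,0.3]
  ]
}}

```text
time_s: 14.5
ee_pos: [0.4956, 0.1876, 0.0198]
eef_rot: [-3.141, -0.002, 3.111]
force: [-7.9, -0.1, 4.8]
grip_width: 0.0609
grip_force: 3.6
```

{"name": "jog_arm", "arguments": {
  "motion": [
    [0.01,0,0,0,0,0,0.3],
    [0.01,0,-0.04,0,0,0,-1],
    [0,0,-0.05,0,0,0,-1],
    [0,0,0,0,0,0,-1],
    [0,0,0,0,0,0,-1]
  ]
}}

```text
time_s: 15.0
ee_pos: [0.4767, 0.1883, 0.1108]
eef_rot: [3.141, 0.003, 3.111]
force: [0.3, -0.4, -0.3]
grip_width: 0.0327
grip_force: 0.0
```

```bash
python3 - <<'E'
from h import *
from station import ctrl
m=ctrl.camera_model('top')
px=lambda c:(np.array(c)+.5)/6.5-.5+[225,178]
cup=ray(m,px([[391,126]]),.044)[0,:2];nose=ray(m,px([[657,312]]),.026)[0,:2]
print(cup,nose); th=-.0316;d=nose-cup
s=np.arctan2(d[1],d[0])-th-np.radians(120);print((s+np.pi)%(2*np.pi)-np.pi)
o=ctrl.get_obs();p=o['ee_pos'];print(p)
R=np.array([[np.cos(th),-np.sin(th)],[np.sin(th),np.cos(th)]]);print('hdelta',R.T@(cup-p[:2]), 'piv rel cup', R.T@(cup-[.5862,.0722]))
E
```

```text
[0.61390085 0.11427888] [0.53871493 0.00139583]
2.0620173298798505
[0.47667701 0.18830993 0.11077252]
hdelta [ 0.13949433 -0.06965854] piv rel cup [0.02635755 0.04293308]
```

{"name": "jog_arm", "arguments": {
  "motion": [
    [-0.035,-0.0175,0,0,0,0,-1],
    [-0.035,-0.0175,0,0,0,0,-1],
    [-0.035,-0.0175,0,0,0,0,-1],
    [-0.035,-0.0175,0,0,0,0,-1],
    [0,0,0,0,0,0,-1]
  ]
}}

```text
time_s: 15.5
ee_pos: [0.6161, 0.1114, 0.1075]
eef_rot: [-3.141, -0.002, 3.108]
force: [-0.6, 0.3, -0.0]
grip_width: 0.0004
grip_force: 0.0
```

{"name": "jog_arm", "arguments": {
  "motion": [
    [0,0,0.03,0,0,0,-1],
    [0,0,0.02,0,0,0,-1],
    [0,0,0,0,0,0,-1]
  ]
}}

```text
time_s: 15.8
ee_pos: [0.6117, 0.1139, 0.0558]
eef_rot: [-3.141, -0.007, 3.111]
force: [-0.7, 0.1, 0.4]
grip_width: 0.0004
grip_force: 0.0
```

```bash
python3 - <<'E'
from station import ctrl
import cv2
a=ctrl.camera('top')[178:265,225:335,::-1]
b=ctrl.camera('scene')[180:280,215:335,::-1]
cv2.imwrite('pics/c5.png',cv2.hconcat([cv2.resize(a,(430,340),interpolation=cv2.INTER_CUBIC),cv2.resize(b,(370,340),interpolation=cv2.INTER_CUBIC)]))
E
```

```text
(no output)
```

View pics/c5.png

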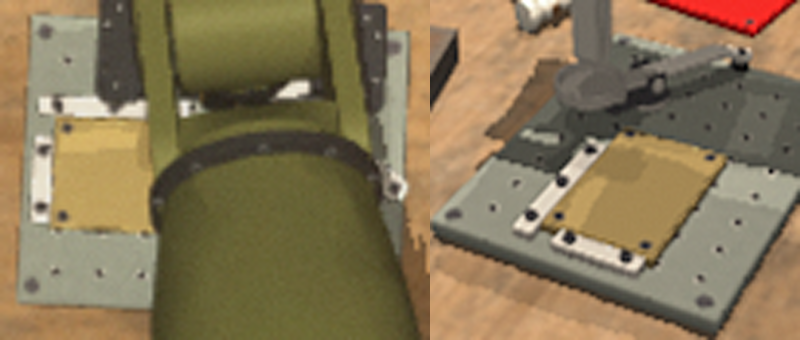

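The plaque is flush with both stops, and the fingers are over the cup. Now I press the cup and swing the clip back.

{"name": "jog_arm", "arguments": {
  "motion": [
    [0,0,0.012,0,0,0,-1],
    [0,0,0.004,0,0,0,-1],
    [0,0,0.004,0,0,0,-1],
    [0,0,0.003,0,0,0,-1],
    [0,0,0,0,0,0,-1]
  ]
}}

```text
time_s: 16.4
ee_pos: [0.6147, 0.1141, 0.0376]
eef_rot: [3.141, 0.001, 3.111]
force: [-0.3, -0.2, 7.1]
grip_width: 0.0003
grip_force: 3.8
```

```bash
python3 -c "
from station import ctrl
o=ctrl.get_obs();print(o['ee_pos'],o['force'])"
```

```text
[0.6147137  0.11407022 0.03759806] [-0.27645629 -0.2153736   7.13940018]
```

{"name": "jog_arm", "arguments": {
  "motion": [
    [0,0,0.002,0,0,0,-1],
    [0,0,0.002,0,0,0,-1],
    [0,0,0.001,0,0,0,-1],
    [0,0,0,0,0,0,-1]
  ]
}}

```text
time_s: 16.8
ee_pos: [0.6151, 0.114, 0.0334]
eef_rot: [3.141, 0.003, 3.111]
force: [-1.2, 0.3, 11.3]
grip_width: 0.0002
grip_force: 5.4
```

{"name": "jog_arm", "arguments": {
  "motion": [
    [-0.004,-0.003,0,0,0,0,-1],
    [-0.004,-0.003,0,0,0,0,-1],
    [-0.003,-0.004,0,0,0,0,-1],
    [-0.003,-0.004,0,0,0,0,-1],
    [-0.003,-0.004,0,0,0,0,-1]
  ]
}}

```text
time_s: 17.3
ee_pos: [0.6321, 0.0958, 0.0339]
eef_rot: [3.141, 0.004, 3.111]
force: [-0.4, 1.8, 11.2]
grip_width: 0.0006
grip_force: 5.4
```

{"name": "jog_arm", "arguments": {
  "motion": [
    [-0.002,-0.0045,0,0,0,0,-1],
    [-0.002,-0.0045,0,0,0,0,-1],
    [-0.001,-0.005,0,0,0,0,-1],
    [-0.001,-0.005,0,0,0,0,-1],
    [0,-0.005,0,0,0,0,-1]
  ]
}}

```text
time_s: 17.8
ee_pos: [0.6374, 0.0714, 0.0338]
eef_rot: [3.141, 0.004, 3.111]
force: [1.1, 1.9, 10.9]
grip_width: 0.0003
grip_force: 5.3
```

{"name": "jog_arm", "arguments": {
  "motion": [
    [0,-0.005,0,0,0,0,-1],
    [0.001,-0.005,0,0,0,0,-1],
    [0.001,-0.005,0,0,0,0,-1],
    [0.002,-0.0045,0,0,0,0,-1],
    [0.002,-0.0045,0,0,0,0,-1]
  ]
}}

```text
time_s: 18.3
ee_pos: [0.6303, 0.0476, 0.0337]
eef_rot: [3.141, 0.003, 3.111]
force: [-0.8, 3.1, 9.9]
grip_width: 0.0004
grip_force: 4.9
```

{"name": "jog_arm", "arguments": {
  "motion": [
    [0.003,-0.004,0,0,0,0,-1],
    [0.003,-0.004,0,0,0,0,-1],
    [0.003,-0.004,0,0,0,0,-1],
    [0.004,-0.003,0,0,0,0,-1],
    [0.004,-0.003,0,0,0,0,-1]
  ]
}}

```text
time_s: 18.8
ee_pos: [0.6129, 0.03, 0.0336]
eef_rot: [3.141, 0.004, 3.111]
force: [0.8, 1.9, 10.3]
grip_width: 0.0007
grip_force: 4.6
```

{"name": "jog_arm", "arguments": {
  "motion": [
    [0.004,-0.003,0,0,0,0,-1],
    [0,0,-0.001,0,0,0,-1],
    [0,0,-0.002,0,0,0,-1],
    [0,0,-0.003,0,0,0,-1],
    [0,0,-0.01,0,0,0,-1]
  ]
}}

```text
time_s: 19.3
ee_pos: [0.607, 0.027, 0.0475]
eef_rot: [-3.142, -0.002, 3.111]
force: [0.2, 0.2, -0.0]
grip_width: 0.0005
grip_force: 0.0
```

{"name": "jog_arm", "arguments": {
  "motion": [
    [0,0,-0.05,0,0,0,-1],
    [0,0,-0.05,0,0,0,-1],
    [0.04,0,-0.02,0,0,0,-1],
    [0.04,0,0,0,0,0,-1],
    [0.04,-0.02,0,0,0,0,-1]
  ]
}}

```text
time_s: 19.8
ee_pos: [0.4857, 0.0117, 0.1689]
eef_rot: [3.141, 0.002, 3.113]
force: [0.8, 0.4, 0.9]
grip_width: 0.0002
grip_force: 0.0
```

{"name": "jog_arm", "arguments": {
  "motion": [
    [0.04,-0.03,0,0,0,0,-1],
    [0.03,-0.04,0,0,0,0,-1],
    [0,-0.05,0,0,0,0,-1],
    [0,-0.05,0,0,0,0,-1],
    [0,0,0,0,0,0,-1]
  ]
}}

```text
time_s: 20.3
ee_pos: [0.4112, -0.1614, 0.1686]
eef_rot: [-3.14, 0.001, 3.106]
force: [-0.3, 0.7, 0.0]
grip_width: 0.0005
grip_force: 0.0
```

```bash
python3 - <<'E'
from station import ctrl
import cv2
a=ctrl.camera('top')[178:265,225:335,::-1]
cv2.imwrite('pics/c6.png',cv2.resize(a,None,fx=6.5,fy=6.5,interpolation=cv2.INTER_CUBIC))
o=ctrl.get_obs();print(o['time_s'],o['ee_pos'],o['force'],abs(o['joint_vel']).max())
E
```

```text
20.35 [ 0.41136509 -0.15912572  0.16836319] [-0.00187103  1.30594041  0.16217195] 0.0762629180045398
```

View pics/c6.png

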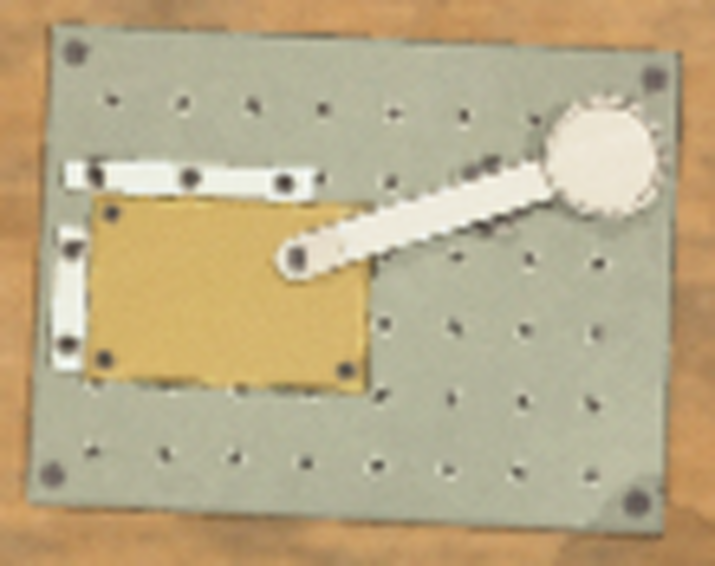

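The plaque is flush with both stops, and the nose at (297,258) stands about 30 mm inside its right edge (x≈370).

```bash
python3 -c "
from station import ctrl
print(ctrl.hand_in())"
```

```text
the job is handed in; nothing more can be done
None
```

I handed the job in at about 20 s: the last picture shows the plaque flush against both stops with the clip's nose pad on it and the robot clear. The hand-in gave no verdict, and the final pad force was not measured.

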